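Refit the pivot pin of a swing-out ink tray

TASK

The swing-out ink tray has come off its bench bracket. Slide the knuckle at the end of its arm over the bracket's lug, thread the pivot pin down through the knuckle, feel for the hidden off-centre hole in the lug's bush with only light pressure (never force the pin), and push the pin fully home so that its collar sits down on the knuckle. Let go and leave the bottles and the tub of caps where they stand.

Things in the scene. Friction and masses are not known exactly. Their poses are not given: they have to be found in the camera images.
- pin_knob (a point): Pivot pin, upright from the start, hanging by its collar in the rack's end hole. Point: centre of its round black knob (20 mm diameter, 30 mm tall). Own z up along the pin. Below the knob: steel collar 24 mm diameter, 4 mm thick; then shank 12 mm diameter, 44 mm long, its last 4 mm tapering to 8 mm. Collar underside 19 mm, tip 63 mm below this point. 0.1 kg.
- knuckle (a point): Upper mouth centre of the through hole (13.5 mm diameter) in the tray arm's round steel knuckle (34 mm diameter, 22 mm tall, underside 31.5 mm above the bench). Own z up; own x points along the flat arm (30 mm wide, top about 40 mm above the bench) to the tray. A pin standing in the knuckle drags the tray along sideways.
- tray_mid (a point): Centre of the floor of the loose shallow stainless tray (180 x 150 mm, rim 59 mm above the bench, ink caps fixed inside), 208 mm from the knuckle along own x; same axes as the knuckle. About 0.6 kg with its arm. It stands level on four glides and slides on the bench in any direction.
- bush (a point): Centre of the top face of the round bush (36 mm diameter) set in the bracket's lug, 30 mm above the bench; own x and z: the bracket's x, and up. It is an eccentric bush, locked: its pin hole (13.5 mm diameter, straight down) is centred 6 mm from this point, in any direction. Which direction is not measured, and the tray's arm hides the hole at the start: find it by feel.
- bracket: Fixed pivot bracket, origin under its middle. Dark base plate 96 x 72 mm, 6 mm thick, screwed to the bench; on it a steel lug block 58 x 58 mm with flat top 30 mm above the bench, the bush flush in its middle. The hole is 24 mm deep, down to the base plate. The knuckle passes 1.5 mm above the lug; the tip of the fully homed pin ends about 3.5 mm above the base plate.
- rack_top (a point): Centre of the top of the fixed grey metal cup rack (50 mm along own x, 150 mm along own y, top 50 mm above the bench); the pin's hole (15 mm diameter) is 50 mm from this point along +y; small clear caps stand 3 mm proud over its other half.
- bottle_a_mid (a point): Amber ink bottle, 42 mm diameter, 115 mm tall, standing; centre, half-way up. Leave alone.
- bottle_b_mid (a point): Grey ink bottle, 36 mm diameter, 100 mm tall, standing; centre, half-way up. Leave alone.
- tub_mid (a point): Clear tub of spare ink caps, 128 x 98 mm over its lid, 70 mm tall; centre, half-way up. Leave alone.
Not all that is in view belongs to the job. Of the things that look like the part that bears pin_knob, the smallest one is meant.

How it is judged (in metres and radians):
On the way:
1. the pin stands in the knuckle's hole, its tip at least 8 mm below the mouth (horizontal distance between pin_knob and knuckle below 0.004 m and z of pin_knob in the frame of knuckle below 0.055 m and angle between pin_knob's own z axis and vertical below 0.12 rad), for 0.1 s.
At the end, for the whole second after the job is handed in: The pin stands upright (within 3.5 degrees) through both the knuckle and the hole in the lug's bush, about 6 mm from the bush's centre, its collar within 2.5 mm of the knuckle's top face, the tray level on its glides (within 2.3 degrees), everything released and at rest (z of pin_knob in the frame of knuckle between 0.015 and 0.0215 m and horizontal distance between pin_knob and knuckle below 0.003 m and angle between pin_knob's own z axis and vertical below 0.06 rad and height (world z) of pin_knob below 0.0765 m and horizontal distance between pin_knob and bush between 0.0035 and 0.0085 m and angle between knuckle's own z axis and vertical below 0.04 rad and linear speed of each of pin, tray below 0.01 m/s); the robot touches nothing.
It fails at once if the pin is forced against the bracket (over 40 N) (contact force between pin and bracket above 40 N).
It fails at once if the pin is forced against the knuckle (over 60 N) (contact force between pin and tray above 60 N).
It fails at once if a bottle or the tub is shifted more than 20 mm or tipped (distance of any of bottle_a_mid, bottle_b_mid, tub_mid from where it was at the start of the episode above 0.02 m or angle between any of bottle_a_mid, bottle_b_mid, tub_mid's own z axis and vertical above 0.35 rad).
It also fails if it takes over 64 s, if anything falls off the work surface, if the arm or the gripper's body presses on something with over 40 N, if the wrist force passes 120 N, or if a joint passes its speed limit or range.

ROBOT

A 7-joint arm with a two-finger parallel gripper is mounted at the origin on the work surface. World frame = base frame: x ahead of the robot, y to its left, z up, the work surface at z = 0. Lengths are in m, angles in degrees, forces in N, time in s.
With the tool pointing down it reaches from about 0.425 to 0.875 m from the base axis. Payload 4.7 kg.
Tool frame: the origin (TCP) lies at the very end of the fingers, on their centre line; the grasp point (between the pads) lies 19 mm behind it; z points along the fingers, y is the direction in which the jaws open and shut (so a half turn about z gives the same grasp; the last joint's range is limited). The gripper opens to 87 mm and grips with 3 to 60 N. Pads are 19 mm wide; open, the fingers measure 117 mm over their backs; the gripper's body (75 mm by 190 mm) begins 51 mm behind the grasp point.
Start: joints at [-66.457, 18.392, -4.016, 83.108, 1.295, 78.541, -3.26], TCP at [0.251, 0.6, 0.223] pointing down, gripper open.
Joint ranges: [-163.93, 163.93], [-17.29, 119.83], [-79.2, 71.16], [3.27, 140.29], [-89.18, 269.18], [5.43, 117.66], [-154.24, 154.24]. Speed limits (degrees/s): [147.25, 147.25, 180, 180, 180, 180, 180].

INTERFACE

Orientations are given as [roll, pitch, yaw] about the fixed x, y, z axes, in that order (R = Rz(yaw) Ry(pitch) Rx(roll)).
In Python, from cell import * gives the robot as it stands.
- The arm moves only by the tool arm_command, never from a script. Its argument "targets" is a list that holds one entry, the list of rows, each a list of 7 numbers: the shift along the tool's x, y, z in m, then the turn, a rotation vector about the tool's x, y, z in degrees, then the gripper's target within -1 to 1 (shut at 1, half-way at 0, fully open at -1). In form: [[[tx, ty, tz, rx, ry, rz, claw], ...]]. A call has 1 to 10 rows; each row is the pose to reach, as a shift and turn from the pose commanded when the call began, along the tool's axes at that moment; what a row does not reach only later rows make up. A row lasts 1/10 s, in which the tool goes at most 50 mm and 8.59 degrees, less where a joint would pass 70% of its speed; a pose out of reach is approached as far as the arm can. A call with a gripper value outside its range is refused whole. The fingers move at their own pace and stop on an object; "newtons" is the grip in N (left out, the last holds). Time passes only in rows, so rows that repeat a pose let the fingers close. It gives the time, the measured TCP pose, the force and the opening at its end, in the units of the state.
- get_obs(): the state, without advancing time (a new reading comes with each control period).
- read_camera(name): name is "scene" or "top" or "wrist"; returns a dict with "img" (384x512x3 uint8, red, green, blue), "z_map" (384x512 float32, m along the optical axis (not along the pixel's ray), 0 where there is no reading), "K" (3x3 intrinsics, pixels), "D" ([k1, k2, p1, p2, k3] as OpenCV has them; the pictures are not rectified), "origin" and "attitude" of the camera in the world. Camera axes: x right, y down, z forward; pixel columns grow to the right and rows downward; lengths in m; the calibration is good to about 2 mm. A picture is of the moment at which its call begins.
- sign_off(): hands the job in, once; it reports no verdict.
Trained networks look in the newest picture that a camera, given by its name, has taken for a name from the list of things; names that differ only in an ending like _2 or _b are one class to them, and where a whole thing is asked for, a point or a joint stands for the part that bears it (a point fixed in the world has none). Each returns a list of dicts, best first, with "conf" (0 to 1); they miss things now and then, are a little off and sometimes report something else, mostly with a low value. They report only what shows in the picture. A call takes as long as a camera call. They do not tell look-alikes from the thing itself.
- search_frame(thing, camera): "position" ([column, row] in pixels, amid what is visible of it).
The state is a dict: "time_s": time; "qpos": joint angles; "joint_velocities": joint speeds; "effort": joint torques, N m; "tool_pos": TCP position; "tool_rot": TCP orientation; "force": force on the tool from outside, world axes, zero at the start; "wrist_torque": the same for the moment, N m; "grip_width": finger opening in m.
Only numpy, scipy, OpenCV 4.12 (cv2) and the standard library are available. Lean on these libraries where they do the work, as an engineer would, in place of code of your own. Each camera call takes 0.05 s, during which the arm holds its last target.

## Working session

There is one attempt and no reset: what is moved stays moved. The work goes in short steps, Python scripts to look and compute and a tool call to move; the robot and the scene stay as the last step left them, time stands still between calls to the robot, and variables do not carry over. Pictures are saved under pics/ and viewed, and the job is handed in when it is done.

Besides the shell and the picture viewer there is one more tool, called after "Request:" as name(argument=value, ...) on one line, values as JSON. arm_command: Moves the arm, as the interface text tells. Its arguments: {"type":"object","properties":{"targets":{"type":"array","items":{"type":"array","items":{"type":"array","items":{"type":"number"}}}},"newtons":{"type":"number"}},"required":["targets"]}

```bash
ls; mkdir -p pics; python3 - <<'E'
from cell import *
import cv2,pickle
o=get_obs();print({k:o[k] for k in ['time_s','tool_pos','tool_rot','force','grip_width']})
d={}
for c in ["scene","top","wrist"]:
    r=read_camera(c);d[c]=r
    cv2.imwrite(f"pics/{c}0.png",r["img"][:,:,::-1])
    print(c,r["origin"],r["attitude"],r["K"].tolist() if hasattr(r["K"],'tolist') else r["K"],r["D"])
    for t in ["pin_knob","knuckle","tray_mid","bush","bracket","rack_top","bottle_a_mid","bottle_b_mid","tub_mid"]:
        print(t,[( [round(float(x)) for x in q["position"]],round(q["conf"],2)) for q in search_frame(t,c)])
pickle.dump(d,open("d0.pkl","wb"))
E
```

```text
pics
{'time_s': 0.0, 'tool_pos': array([0.25103994, 0.59896244, 0.22144664]), 'tool_rot': array([-1.79890080e+02,  6.90228223e-03,  1.57268097e+02]), 'force': array([0.39693856, 0.74384223, 0.63619531]), 'grip_width': 0.0871444555894356}
scene [ 0.95042312 -0.72857666  0.78773435] [-129.48131279   -1.0423934    27.75035868] [[465.6503749752848, 0.0, 262.5256903446096], [0.0, 465.6503749752848, 193.32307303162327], [0.0, 0.0, 1.0]] [-0.00509795  0.          0.          0.          0.        ]
pin_knob [([194, 229], 0.7), ([178, 206], 0.69), ([224, 245], 0.57)]
knuckle [([309, 211], 0.7), ([254, 200], 0.42)]
tray_mid [([312, 211], 0.72)]
bush [([258, 204], 0.64)]
bracket [([256, 203], 0.75)]
rack_top [([175, 249], 0.61)]
bottle_a_mid [([332, 142], 0.94)]
bottle_b_mid [([264, 140], 0.88), ([256, 200], 0.47)]
tub_mid [([243, 338], 0.55)]
top [0.38728932 0.01538312 1.31273684] [-172.72886763    0.5952403   -91.54565409] [[467.8249771108028, 0.0, 256.66926980334523], [0.0, 467.8249771108028, 189.51856347764107], [0.0, 0.0, 1.0]] [-0.08916421  0.          0.          0.          0.        ]
pin_knob [([308, 214], 0.54)]
knuckle [([236, 148], 0.63)]
tray_mid [([237, 144], 0.73)]
bush [([228, 203], 0.73), ([330, 217], 0.54)]
bracket [([224, 197], 0.63)]
rack_top [([335, 216], 0.62)]
bottle_a_mid [([130, 169], 0.75)]
bottle_b_mid [([158, 233], 0.78)]
tub_mid [([375, 130], 0.65)]
wrist [0.1809897  0.62909907 0.3850107 ] [ 1.64010456e+02 -2.23798743e-02  6.73306353e+01] [[292.97994819255933, 0.0, 256.74435845758904], [0.0, 292.97994819255933, 191.6575175998993], [0.0, 0.0, 1.0]] [-0.00145501  0.          0.          0.          0.        ]
pin_knob []
knuckle []
tray_mid []
bush []
bracket []
rack_top []
bottle_a_mid []
bottle_b_mid []
tub_mid []
```

```bash
python3 - <<'E'
import cv2
for c in ["scene","top"]:
    i=cv2.imread(f"pics/{c}0.png")
    cv2.imwrite(f"pics/{c}0c.png",cv2.resize(i[100:400,100:420],None,fx=2.4,fy=2) if 0 else cv2.resize(i[(90 if c=='scene' else 80):(290 if c=='scene' else 280),110:376],None,fx=3,fy=3,interpolation=cv2.INTER_CUBIC)) 
E
```

```text
(no output)
```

View pics/scene0.png

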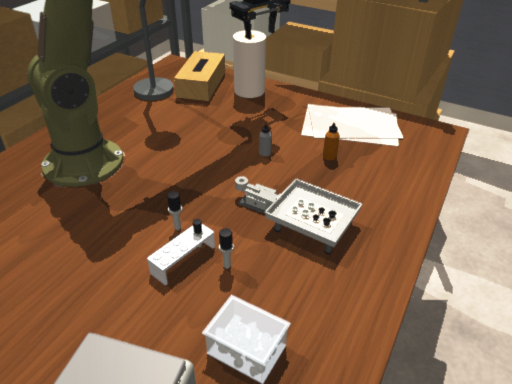

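View pics/top0.png

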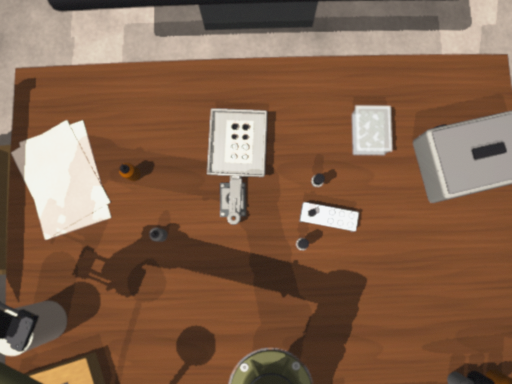

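View pics/scene0c.png

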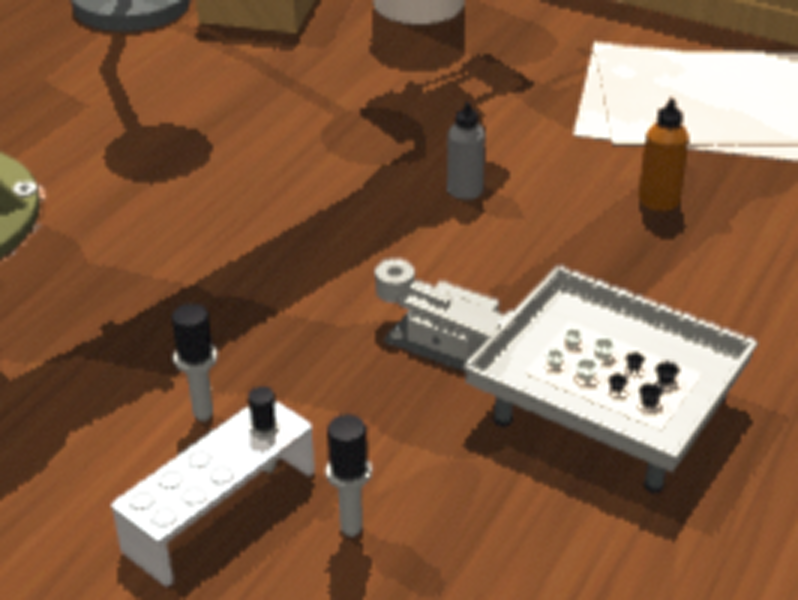

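View pics/top0c.png

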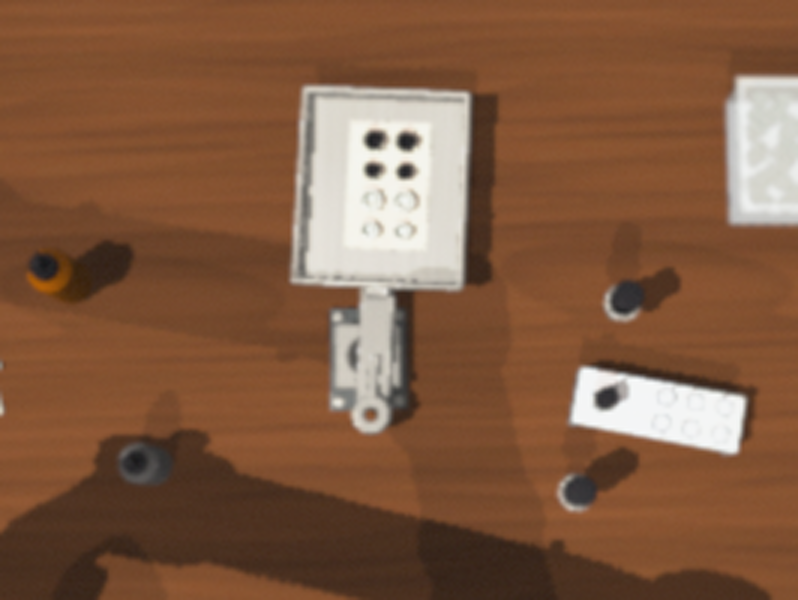

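```bash
cat > h.py <<'E'
import numpy as np,cv2
from scipy.spatial.transform import Rotation as R
def ray(r,px):
    p=cv2.undistortPoints(np.array([[px]],float),np.array(r["K"]),np.array(r["D"]))[0,0]
    M=R.from_euler('xyz',r["attitude"],degrees=True).as_matrix()
    return M@np.array([p[0],p[1],1.0])
def atz(r,px,z):
    d=ray(r,px);o=np.array(r["origin"]);return o+d*(z-o[2])/d[2]
def atd(r,px):
    u,v=int(round(px[0])),int(round(px[1]));return np.array(r["origin"])+ray(r,px)*r["z_map"][v,u]
def proj(r,P):
    M=R.from_euler('xyz',r["attitude"],degrees=True).as_matrix()
    q=M.T@(np.asarray(P,float)-np.array(r["origin"]))
    return cv2.projectPoints(q.reshape(1,1,3),np.zeros(3),np.zeros(3),np.array(r["K"]),np.array(r["D"]))[0][0,0]
E
python3 - <<'E'
from h import *;import pickle
d=pickle.load(open("d0.pkl","rb"));t=d["top"];s=d["scene"]
np.set_printoptions(precision=4,suppress=True)
f=lambda x,y:(110+x/3,80+y/3)
g=lambda x,y:(110+x/3,90+y/3)
print("knuckle",atz(t,f(370,414),.0535),atz(s,g(395,272),.0535))
print("pin",atz(t,f(606,396),.084),atz(s,g(262,396),.084))
for n,p in dict(A=(626,297),B=(578,490)).items(): print(n,atd(t,f(*p)))
for n,p in dict(A=(348,430),B=(192,318)).items(): print(n,atd(s,g(*p)))
print("tray corners",[atz(t,f(*p),.059) for p in [(303,88),(470,92),(464,288),(293,282)]])
print("base corners",[atz(t,f(*p),.03) for p in [(332,310),(405,310),(330,408),(404,408)]])
print("rack corners",[atz(t,f(*p),.05) for p in [(582,367),(746,395),(738,454),(570,425)]])
print("bottles",atd(t,(124,169)),atd(t,(157,233)))
E
```

```text
knuckle [0.4727 0.0891 0.0535] [0.4767 0.0857 0.0535]
pin [ 0.4806 -0.1201  0.084 ] [ 0.4845 -0.1242  0.084 ]
A [ 0.5647 -0.1387  0.1058]
B [ 0.3991 -0.0903  0.1076]
A [ 0.5703 -0.1428  0.1057]
B [ 0.4034 -0.0955  0.1049]
tray corners [array([0.7754, 0.1447, 0.059 ]), array([ 0.7667, -0.0095,  0.059 ]), array([0.5839, 0.0014, 0.059 ]), array([0.5939, 0.1561, 0.059 ])]
base corners [array([0.5714, 0.1236, 0.03  ]), array([0.5694, 0.0561, 0.03  ]), array([0.4808, 0.127 , 0.03  ]), array([0.4789, 0.0592, 0.03  ])]
rack corners [array([ 0.5101, -0.1032,  0.05  ]), array([ 0.4804, -0.2506,  0.05  ]), array([ 0.4275, -0.2406,  0.05  ]), array([ 0.458 , -0.0904,  0.05  ])]
bottles [0.6059 0.3724 0.1072] [0.436  0.2881 0.0908]
```

Request:
arm_command(targets=[[[-0.2,-0.19,0.0,0,0,-19,-1],[-0.2,-0.19,0.0,0,0,-19,-1],[-0.2,-0.19,0.0,0,0,-19,-1],[-0.4,-0.38,0.0,0,0,-19,-1],[-0.4,-0.38,0.0,0,0,-19,-1],[-0.4,-0.38,0.0,0,0,-19,-1],[-0.4,-0.38,0.0,0,0,-19,-1],[-0.4,-0.38,0.0,0,0,-19,-1],[-0.4,-0.38,0.0,0,0,-19,-1],[-0.4,-0.38,0.0,0,0,-19,-1]]])

```text
time_s: 2.5
tool_pos: [0.453, 0.1399, 0.223]
tool_rot: [179.9, 0.1, 176.3]
force: [0.7, 0.6, -0.1]
grip_width: 0.0869
```

Request:
arm_command(targets=[[[-0.025,-0.047,0.04,0,0,0,-1],[-0.025,-0.047,0.04,0,0,0,-1],[-0.025,-0.047,0.04,0,0,0,-1],[-0.025,-0.047,0.04,0,0,0,-1]]])

```text
time_s: 2.9
tool_pos: [0.4743, 0.0942, 0.183]
tool_rot: [180.0, 0.0, 176.3]
force: [0.5, 0.3, 0.0]
grip_width: 0.0871
```

```bash
cat > snap.py <<'E'
import sys
from cell import *
from h import *
import pickle
np.set_printoptions(precision=4,suppress=True)
tag=sys.argv[1];o=get_obs();print(o['time_s'],o['tool_pos'],o['tool_rot'],o['force'],o['grip_width'])
r=read_camera("wrist");pickle.dump(r,open(f"{tag}.pkl","wb"))
cv2.imwrite(f"pics/{tag}.png",cv2.resize(r["img"][:,:,::-1],None,fx=1.5,fy=1.5,interpolation=cv2.INTER_CUBIC))
print(r["origin"],r["attitude"])
for t in sys.argv[2:]:
    for q in search_frame(t,"wrist"): print(t,q["position"],round(q["conf"],2))
E
python3 snap.py w1 knuckle bush bracket pin_knob tray_mid
```

```text
2.9 [0.4743 0.0942 0.183 ] [179.9511   0.0035 176.2848] [0.5025 0.251  0.0312] 0.08710648347443498
[0.3983 0.0995 0.3454] [164.005   -0.0521  86.3504]
knuckle [248.4, 287.7] 0.85
bush [269.5, 212.9] 0.76
bracket [269.7, 213.8] 0.94
pin_knob [42.3, 204.5] 0.72
pin_knob [38.3, 115.3] 0.72
tray_mid [251.3, 289.2] 0.93
```

View pics/w1.png

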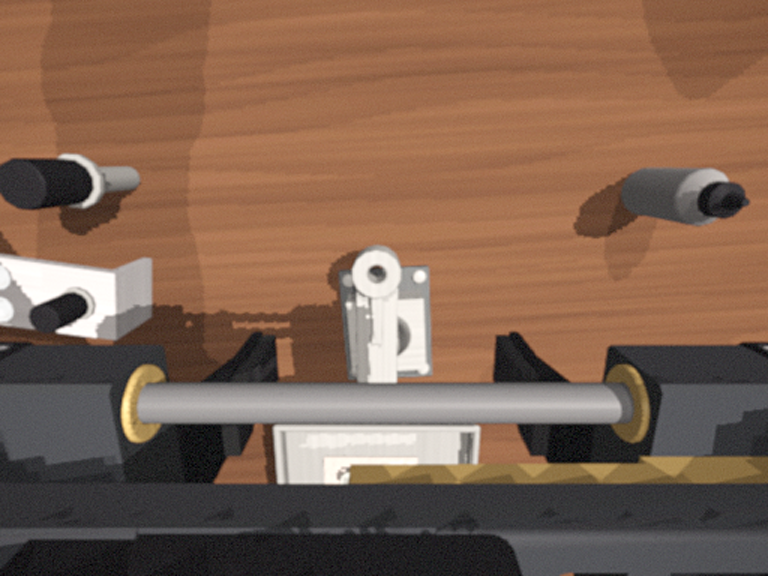

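```bash
python3 - <<'E'
import pickle;from h import *
r=pickle.load(open("w1.pkl","rb"));i=r["img"][155:255,215:300,::-1]
cv2.imwrite("pics/w1c.png",cv2.resize(i,None,fx=6,fy=6,interpolation=cv2.INTER_CUBIC))
E
```

```text
(no output)
```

View pics/w1c.png

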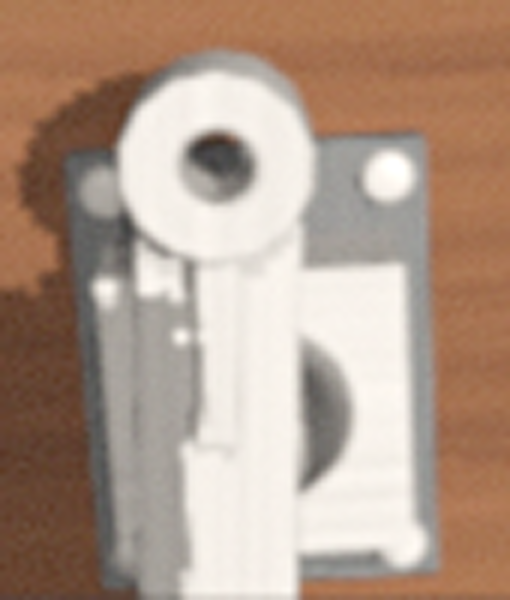

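```bash
python3 - <<'E'
import pickle;from h import *
np.set_printoptions(precision=4,suppress=True)
r=pickle.load(open("w1.pkl","rb"));c=lambda x,y:(215+x/6-.5+.5/6,155+y/6-.5+.5/6)
b=[atz(r,c(*p),.006)[:2] for p in [(428,135),(438,568),(105,585),(68,155)]]
print("base",b,np.mean(b,0))
l=[atz(r,c(*p),.03)[:2] for p in [(405,262),(417,548)]];print("lug",l,np.mean(l,0))
e=atz(r,c(352,412),.03);print("bush right edge",e)
k=[atz(r,c(*p),.0535)[:2] for p in [(218,165),(118,165),(315,165),(217,70),(217,263)]];print("knuckle",k)
print(atd(r,c(300,165)),atd(r,c(390,300)),atd(r,c(270,400)),atd(r,c(400,590)))
E
```

```text
base [array([0.4797, 0.1293]), array([0.5743, 0.128 ]), array([0.5738, 0.0569]), array([0.4792, 0.0578])] [0.5267 0.093 ]
lug [array([0.4981, 0.122 ]), array([0.5573, 0.122 ])] [0.5277 0.122 ]
bush right edge [0.5277 0.1106 0.03  ]
knuckle [array([0.4713, 0.0891]), array([0.4702, 0.072 ]), array([0.4723, 0.1056]), array([0.4548, 0.09  ]), array([0.4888, 0.0877])]
[0.4725 0.1031 0.052 ] [0.5054 0.1189 0.0301] [0.52   0.0951 0.0405] [0.5819 0.1201 0.0005]
```

Request:
arm_command(targets=[[[0.0024,-0.0056,0.05,0,0,0,-1],[0.0024,-0.0056,0.09,0,0,0,-1],[0.0024,-0.0056,0.12,0,0,0,-1],[0.0024,-0.0056,0.14,0,0,0,-1],[0.0024,-0.0056,0.146,0,0,0,-1],[0.0024,-0.0056,0.146,0,0,0,-1]]])

```text
time_s: 3.8
tool_pos: [0.4713, 0.088, 0.0363]
tool_rot: [-180.0, -0.1, 176.3]
force: [-0.6, -0.9, 0.1]
grip_width: 0.0874
```

Request:
arm_command(targets=[[[0,0,0,0,0,0,0.4],[0,0,0,0,0,0,0.4],[0,0,0,0,0,0,1],[0,0,0,0,0,0,1],[0,0,0,0,0,0,1],[0,0,0,0,0,0,1],[0,0,0,0,0,0,1],[0,0,0,0,0,0,1]]], newtons=15)

```text
time_s: 4.6
tool_pos: [0.4716, 0.0879, 0.0366]
tool_rot: [180.0, 0.0, 176.3]
force: [0.4, -0.5, -0.6]
grip_width: 0.0326
```

Request:
arm_command(targets=[[[-0.003,0.0005,0,0,0,0,1],[-0.009,0.0014,0,0,0,0,1],[-0.016,0.0025,0,0,0,0,1],[-0.024,0.0037,0,0,0,0,1],[-0.032,0.005,0,0,0,0,1],[-0.04,0.0063,0,0,0,0,1],[-0.047,0.0074,0,0,0,0,1],[-0.053,0.0083,0,0,0,0,1],[-0.055,0.0086,0,0,0,0,1],[-0.055,0.0086,0,0,0,0,1]]])

```text
time_s: 5.6
tool_pos: [0.5261, 0.0927, 0.0362]
tool_rot: [-180.0, -0.1, 176.3]
force: [-4.2, -0.7, 3.0]
grip_width: 0.0327
```

```bash
python3 snap.py w2 knuckle; python3 - <<'E'
import pickle;from h import *
r=pickle.load(open("w2.pkl","rb"));i=r["img"][155:330,150:360,::-1]
cv2.imwrite("pics/w2c.png",cv2.resize(i,None,fx=3.4,fy=3.4,interpolation=cv2.INTER_CUBIC))
E
```

```text
5.6 [0.5261 0.0927 0.0362] [-179.9728   -0.1453  176.2549] [-4.2339 -0.7198  2.9943] 0.032690583882027786
[0.4505 0.0982 0.1988] [164.156    0.0246  86.3179]
knuckle [256.2, 246.4] 0.57
```

View pics/w2c.png

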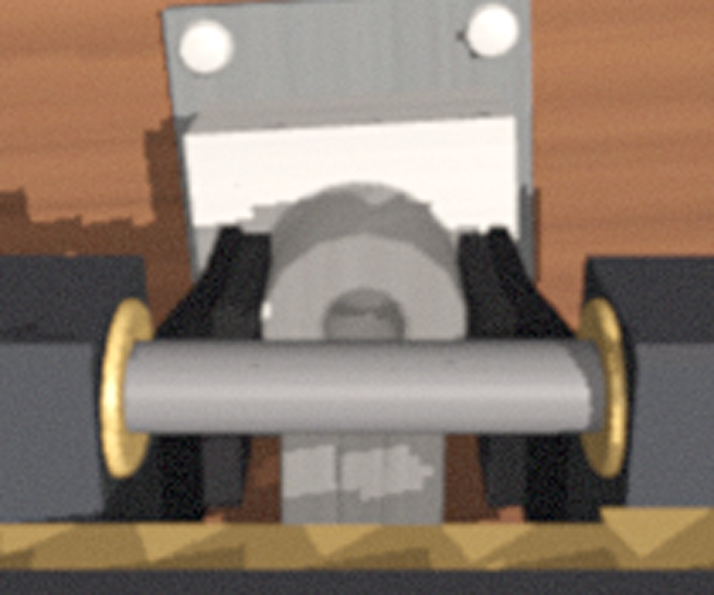

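Request:
arm_command(targets=[[[0,0,0,0,0,0,-1],[0,0,0,0,0,0,-1],[0,0,0,0,0,0,-1],[0,0,0,0,0,0,-1],[0,0,-0.04,0,0,0,-1],[0,0,-0.08,0,0,0,-1],[0.04,0,-0.12,0,0,0,-1],[0.05,0,-0.12,0,0,0,-1],[0.05,0,-0.12,0,0,0,-1]]])

```text
time_s: 6.6
tool_pos: [0.477, 0.0969, 0.1583]
tool_rot: [179.8, 0.2, 176.3]
force: [-0.1, -0.2, -0.7]
grip_width: 0.086
```

```bash
python3 snap.py w3 knuckle bush; python3 - <<'E'
import pickle;from h import *
r=pickle.load(open("w3.pkl","rb"));i=r["img"][170:310,190:340,::-1]
cv2.imwrite("pics/w3c.png",cv2.resize(i,None,fx=4,fy=4,interpolation=cv2.INTER_CUBIC))
E
```

```text
6.6 [0.477  0.0969 0.1583] [179.8473   0.1687 176.3417] [-0.1241 -0.1629 -0.6518] 0.08597328142137292
[0.4006 0.1018 0.3205] [163.8391  -0.1572  86.404 ]
knuckle [253.8, 247.1] 0.67
bush [252.9, 207.1] 0.62
```

View pics/w3c.png

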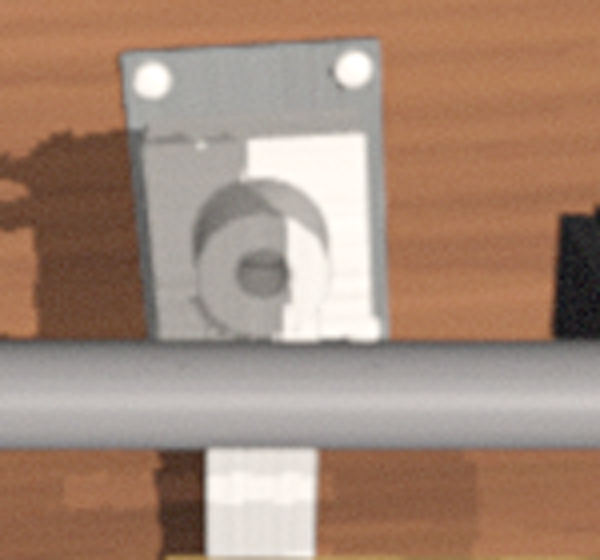

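```bash
python3 - <<'E'
import pickle;from h import *
np.set_printoptions(precision=4,suppress=True)
r=pickle.load(open("w3.pkl","rb"));c=lambda x,y:(190+x/4-.375,170+y/4-.375)
print("knuckle",[atz(r,c(*p),.0535)[:2] for p in [(262,270),(196,272),(330,272)]])
print("hole edges",[atz(r,c(*p),.0535)[:2] for p in [(236,272),(289,272),(262,248),(262,298)]])
print("bush top",[atz(r,c(*p),.03)[:2] for p in [(192,240),(328,240),(258,178)]])
print("lug",[atz(r,c(*p),.03)[:2] for p in [(142,145),(364,132),(384,340)]])
g=r["img"][225:252,240:272].astype(int).mean(2).astype(int)
i=r["img"][222:252,240:272,::-1].astype(float)
i=np.clip((i-40)*2,0,255).astype(np.uint8)
cv2.imwrite("pics/w3d.png",cv2.resize(i,None,fx=18,fy=18,interpolation=cv2.INTER_NEAREST))
z=r["z_map"][228:250,244:268];
M=R.from_euler('xyz',r["attitude"],degrees=True).as_matrix()
for v in range(226,250,1):
    print(v,[int(round(1000*atd(r,(u,v))[2])) for u in range(244,268)])
E
```

```text
knuckle [array([0.5247, 0.0931]), array([0.5242, 0.0767]), array([0.5263, 0.1099])]
hole edges [array([0.5248, 0.0866]), array([0.5256, 0.0998]), array([0.5188, 0.0935]), array([0.5323, 0.0926])]
bush top [array([0.5256, 0.0742]), array([0.528 , 0.1106]), array([0.5091, 0.093 ])]
lug [array([0.498 , 0.0633]), array([0.4981, 0.1214]), array([0.5587, 0.1245])]
226 [50, 53, 53, 53, 55, 54, 54, 53, 54, 54, 54, 54, 53, 54, 53, 54, 55, 53, 54, 55, 54, 54, 52, 50]
227 [53, 54, 54, 53, 54, 54, 54, 55, 54, 55, 55, 55, 53, 54, 53, 53, 54, 53, 54, 53, 55, 55, 53, 51]
228 [54, 53, 53, 54, 54, 54, 54, 54, 54, 53, 321, 55, 54, 54, 54, 53, 54, 54, 54, 54, 53, 54, 52, 55]
229 [55, 53, 53, 54, 55, 55, 54, 53, 52, 53, 53, 54, 55, 53, 55, 54, 54, 52, 55, 54, 53, 54, 321, 55]
230 [54, 53, 54, 53, 53, 54, 54, 54, 53, 55, 54, 53, 54, 53, 54, 54, 54, 55, 54, 53, 53, 54, 53, 53]
231 [54, 54, 54, 55, 54, 321, 53, 53, 54, 53, 53, 53, 54, 54, 54, 54, 54, 54, 54, 53, 54, 53, 54, 54]
232 [55, 55, 54, 52, 54, 55, 54, 53, 54, 54, 53, 30, 53, 54, 53, 54, 54, 54, 54, 54, 54, 53, 55, 53]
233 [54, 52, 53, 56, 54, 54, 
[... 987 characters left out ...]
3, 53, 54, 54, 55, 54, 53, 53, 51, 51, 50, 50, 50, 49, 51, 52, 52, 55, 55, 54, 53, 53, 54, 54]
244 [54, 54, 53, 53, 54, 54, 53, 54, 53, 53, 54, 52, 52, 53, 52, 54, 54, 54, 54, 54, 53, 53, 54, 54]
245 [55, 54, 55, 54, 54, 54, 53, 54, 55, 53, 53, 52, 52, 52, 55, 54, 54, 54, 53, 53, 53, 53, 54, 53]
246 [54, 53, 54, 54, 54, 54, 53, 54, 53, 54, 54, 53, 55, 52, 53, 52, 53, 54, 55, 53, 54, 53, 53, 54]
247 [54, 54, 54, 54, 53, 54, 53, 54, 53, 54, 53, 54, 54, 54, 53, 55, 52, 54, 54, 54, 54, 53, 53, 54]
248 [53, 54, 53, 54, 53, 54, 54, 55, 53, 54, 54, 54, 53, 54, 54, 54, 53, 54, 54, 54, 53, 54, 55, 53]
249 [53, 54, 54, 53, 55, 53, 54, 54, 53, 53, 55, 54, 54, 55, 52, 54, 53, 54, 52, 54, 54, 53, 54, 40]
```

View pics/w3d.png

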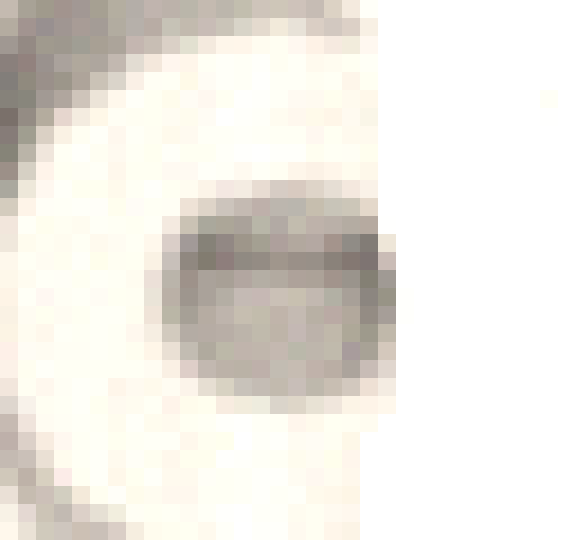

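Request:
arm_command(targets=[[[-0.125,0,0.0,0,0,0,-1],[-0.125,0,0.02,0,0,0,-1],[-0.125,0,0.045,0,0,0,-1],[-0.125,0,0.045,0,0,0,-1],[-0.125,0,0.045,0,0,0,-1],[-0.125,0,0.045,0,0,0,-1]]])

```text
time_s: 7.35
tool_pos: [0.6018, 0.0878, 0.1117]
tool_rot: [-180.0, -0.0, 176.3]
force: [-0.4, -0.3, -0.1]
grip_width: 0.0869
```

```bash
python3 snap.py w4 knuckle bush; python3 - <<'E'
import pickle;from h import *
np.set_printoptions(precision=4,suppress=True)
r=pickle.load(open("w4.pkl","rb"))
p=proj(r,[.5255,.093,.0535]);print(p);u,v=int(p[0]),int(p[1])
i=r["img"][max(0,v-30):v+30,u-35:u+35,::-1]
cv2.imwrite("pics/w4c.png",cv2.resize(i,None,fx=10,fy=10,interpolation=cv2.INTER_CUBIC))
i=np.clip((i.astype(float)-20)*2.2,0,255).astype(np.uint8)
for y in range(v-14,v+14):
    print(y,[int(round(1000*atd(r,(x,y))[2])) for x in range(u-12,u+13)])
E
```

```text
7.35 [0.6018 0.0878 0.1117] [-179.9957   -0.005   176.2573] [-0.3923 -0.3355 -0.0989] 0.08692693930234172
[0.5259 0.0933 0.2741] [164.013   -0.0008  86.3234]
knuckle [252.0, 253.2] 0.75
bush [251.9, 85.3] 0.76
[256.3205 107.1699]
93 [54, 53, 53, 53, 54, 54, 53, 53, 53, 55, 54, 52, 54, 53, 52, 53, 54, 55, 54, 54, 54, 55, 54, 53, 54]
94 [55, 53, 54, 54, 53, 54, 53, 54, 53, 54, 53, 53, 53, 53, 52, 54, 54, 53, 54, 52, 54, 54, 53, 54, 55]
95 [53, 53, 54, 55, 54, 55, 54, 55, 54, 54, 52, 55, 54, 54, 54, 54, 55, 52, 54, 53, 53, 53, 53, 54, 52]
96 [53, 53, 54, 55, 55, 54, 54, 55, 54, 55, 53, 53, 54, 52, 54, 54, 54, 52, 55, 53, 53, 53, 53, 53, 53]
97 [54, 54, 55, 53, 53, 54, 54, 55, 53, 54, 52, 54, 53, 54, 54, 54, 54, 53, 55, 53, 55, 54, 53, 54, 53]
98 [54, 53, 54, 54, 53, 53, 54, 54, 54, 52, 54, 53, 53, 54, 54, 54, 53, 53, 55, 53, 55, 55, 53, 53, 52]
99 [53, 53, 54, 53, 54, 55, 54, 53, 54, 52, 49, 44, 36, 37, 45, 52, 54, 53, 54, 52, 53, 54, 53, 54, 53]
100 [55, 55, 53, 53, 54, 54, 53, 53, 44, 30, 16, 5, 6, 7, 7, 5, 31, 50, 53, 54, 55, 54, 52, 53, 54]
101 [53, 54, 54, 53, 54, 53, 53, 42, 31, 3
[... 1236 characters left out ...]
0, 29, 31, 30, 30, 30, 31, 30, 32, 31, 31, 30, 43, 53, 53, 54, 54, 54]
115 [53, 53, 54, 54, 54, 54, 53, 41, 30, 29, 30, 31, 32, 30, 31, 30, 31, 30, 45, 53, 53, 54, 54, 52, 53]
116 [54, 55, 54, 54, 53, 53, 53, 53, 46, 30, 30, 31, 30, 29, 32, 31, 33, 50, 53, 53, 55, 54, 55, 53, 54]
117 [54, 54, 54, 53, 54, 53, 54, 53, 52, 53, 51, 45, 37, 39, 45, 52, 53, 54, 53, 54, 53, 54, 54, 54, 52]
118 [54, 53, 54, 54, 55, 54, 54, 54, 53, 54, 54, 54, 53, 52, 53, 53, 53, 54, 53, 53, 55, 53, 54, 54, 54]
119 [53, 55, 54, 52, 54, 52, 54, 55, 55, 54, 53, 53, 54, 54, 53, 54, 54, 55, 54, 54, 54, 54, 53, 53, 54]
120 [53, 54, 54, 54, 54, 54, 53, 54, 54, 54, 55, 54, 54, 55, 53, 54, 54, 54, 54, 54, 53, 53, 55, 55, 54]
```

View pics/w4c.png

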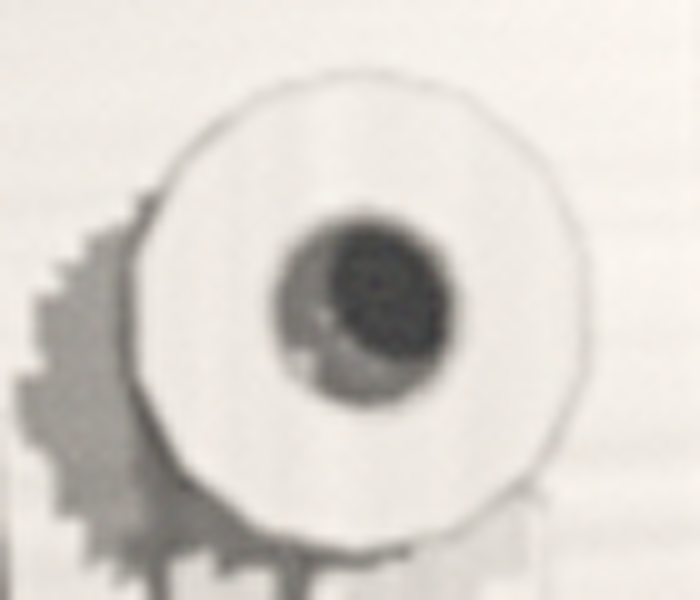

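```bash
python3 - <<'E'
import pickle;from h import *
from scipy.optimize import least_squares
np.set_printoptions(precision=4,suppress=True)
r=pickle.load(open("w4.pkl","rb"))
px=[(253.8,100),(253.5,101),(252.9,102),(252.5,103),(252.5,104),(252.5,105),(252.5,106),(253,107),(253.5,108),(253.5,109),(254.6,110),(255.5,111),(257,112),(258.5,112.6),(261,113)]
P=np.array([atz(r,p,.03)[:2] for p in px])
f=least_squares(lambda c:np.hypot(*(P-c).T)-.00675,[.522,.096]);print("hole",f.x,np.std(f.fun)*1e3)
# knuckle mouth and outer
m=[(248+12*0-.5+.0,108)]
# from picture: crop origin (221,77)*10
c=lambda x,y:(221+x/10-.45,77+y/10-.45)
Q=np.array([atz(r,c(*p),.0535)[:2] for p in [(132,310),(590,310),(362,68),(362,550)]]);print(Q,Q[:2].mean(0),Q[2:].mean(0))
Q=np.array([atz(r,c(*p),.0535)[:2] for p in [(272,305),(457,305),(362,210),(362,408)]]);print(Q[:2].mean(0),Q[2:].mean(0))
Z=r["z_map"]
# depth-based mouth fit: mask of z<0.050 within region
pts=[]
for v in range(92,124):
    for u in range(240,275):
        if atd(r,(u,v))[2]<.049: pts.append((u,v))
pts=np.array(pts,float);cen=pts.mean(0);print(cen,len(pts),atz(r,cen,.0535))
E
```

```text
hole [0.5235 0.0968] 0.11708328168348785
[[0.5247 0.0767]
 [0.5268 0.1098]
 [0.5093 0.0944]
 [0.5428 0.0922]] [0.5258 0.0932] [0.5261 0.0933]
[0.5254 0.0935] [0.5258 0.0933]
[256.3358 107.966 ] 265 [0.5261 0.093  0.0535]
```

Request:
arm_command(targets=[[[0,0,-0.05,0,0,0,-1],[0.01,-0.04,-0.08,0,0,0,-1],[0.03,-0.217,-0.08,0,0,0,-1],[0.03,-0.217,-0.08,0,0,0,-1],[0.03,-0.217,-0.08,0,0,0,-1],[0.03,-0.217,-0.08,0,0,0,-1],[0.03,-0.217,-0.08,0,0,0,-1],[0.03,-0.217,-0.08,0,0,0,-1],[0.03,-0.217,-0.08,0,0,0,-1],[0.03,-0.217,-0.08,0,0,0,-1]]])

```text
time_s: 8.5
tool_pos: [0.5583, -0.1245, 0.1918]
tool_rot: [180.0, 0.0, 176.4]
force: [0.3, 1.4, 0.8]
grip_width: 0.087
```

```bash
python3 snap.py w5 pin_knob rack_top
```

```text
8.5 [ 0.5583 -0.1245  0.1918] [179.951    0.0314 176.45  ] [0.2535 1.4182 0.8458] 0.08701323971946039
[ 0.4822 -0.1196  0.3541] [163.9814  -0.052   86.5106]
pin_knob [254.9, 100.9] 0.79
pin_knob [238.4, 199.4] 0.68
pin_knob [447.4, 177.4] 0.6
pin_knob [277.3, 8.8] 0.57
rack_top [198.1, 95.1] 0.78
```

View pics/w5.png

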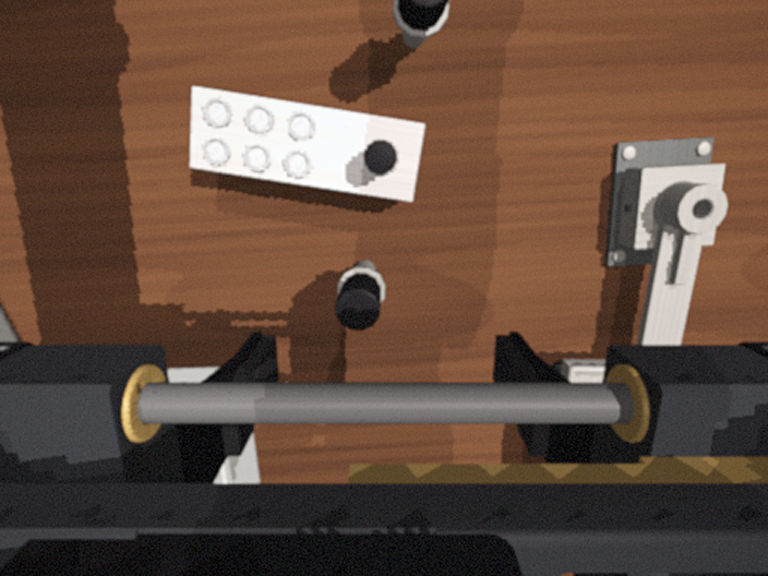

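```bash
python3 - <<'E'
import pickle;from h import *
np.set_printoptions(precision=4,suppress=True)
r=pickle.load(open("w5.pkl","rb"))
g=r["img"][85:125,230:280].astype(float).mean(2)
m=(g<60).astype(np.uint8);n,l,s,c=cv2.connectedComponentsWithStats(m)
k=1+np.argmax(s[1:,4]);p=c[k]+[230,85];print(s[k],p,atz(r,p,.084),atz(r,p,.08))
print([int(1000*atd(r,(p[0]+dx,p[1]))[2]) for dx in range(-10,11)])
i=r["img"][75:135,220:290,::-1];cv2.imwrite("pics/w5c.png",cv2.resize(i,None,fx=9,fy=9,interpolation=cv2.INTER_CUBIC))
E
```

```text
[ 14  10  19  21 291] [252.4948 105.2749] [ 0.4801 -0.1229  0.084 ] [ 0.4801 -0.123   0.08  ]
[54, 84, 84, 84, 84, 84, 83, 83, 83, 83, 84, 84, 84, 82, 84, 84, 83, 83, 83, 85, 85]
```

View pics/w5c.png

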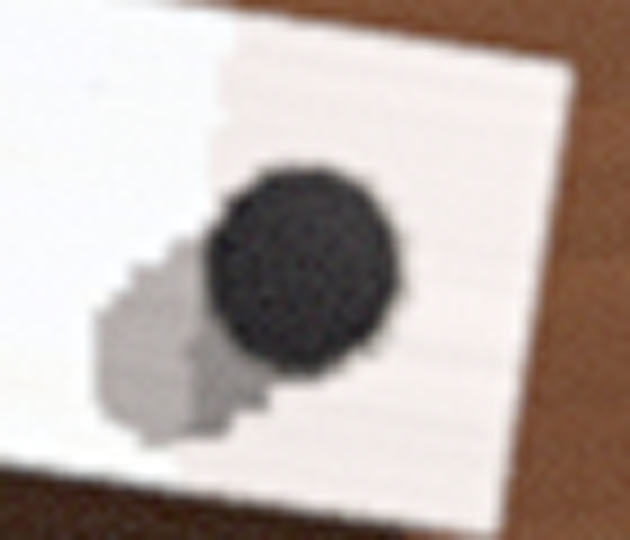

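Request:
arm_command(targets=[[[0.04,-0.0034,0,0,0,0,-1],[0.0782,-0.0034,0,0,0,0,-1],[0.0782,-0.0034,0.03,0,0,0,-1],[0.0782,-0.0034,0.07,0,0,0,-1],[0.0782,-0.0034,0.1,0,0,0,-1],[0.0782,-0.0034,0.12,0,0,0,-1],[0.0782,-0.0034,0.131,0,0,0,-1],[0.0782,-0.0034,0.133,0,0,0,-1],[0.0782,-0.0034,0.133,0,0,0,-1]]])

```text
time_s: 9.55
tool_pos: [0.4801, -0.125, 0.059]
tool_rot: [-180.0, 0.0, 176.3]
force: [0.3, -0.5, 0.8]
grip_width: 0.0866
```

Request:
arm_command(targets=[[[0,0.0022,0,0,0,0,-1],[0,0.0022,0,0,0,0,0],[0,0.0022,0,0,0,0,0.5],[0,0.0022,0,0,0,0,0.5],[0,0.0022,0,0,0,0,1],[0,0.0022,0,0,0,0,1],[0,0.0022,0,0,0,0,1],[0,0.0022,0,0,0,0,1],[0,0.0022,0,0,0,0,1],[0,0.0022,0,0,0,0,1]]], newtons=25)

```text
time_s: 10.55
tool_pos: [0.4797, -0.1227, 0.0585]
tool_rot: [180.0, 0.0, 176.3]
force: [-1.0, 0.4, -0.5]
grip_width: 0.0228
```

Request:
arm_command(targets=[[[0,0,0,0,0,0,1],[0,0,0,0,0,0,1],[0,0,0,0,0,0,1]]])

```text
time_s: 10.85
tool_pos: [0.4797, -0.1227, 0.0585]
tool_rot: [180.0, 0.0, 176.3]
force: [0.1, 0.1, -0.2]
grip_width: 0.0196
```

Request:
arm_command(targets=[[[0,0,-0.02,0,0,0,1],[0,0,-0.045,0,0,0,1],[0,0,-0.067,0,0,0,1],[-0.006,0.04,-0.067,0,0,0,1],[-0.012,0.08,-0.067,0,0,0,1],[-0.018,0.12,-0.067,0,0,0,1],[-0.024,0.16,-0.067,0,0,0,1],[-0.03,0.2,-0.067,0,0,0,1],[-0.032,0.218,-0.067,0,0,0,1],[-0.032,0.218,-0.067,0,0,0,1]]])

```text
time_s: 11.85
tool_pos: [0.5256, 0.096, 0.1251]
tool_rot: [180.0, -0.0, 176.6]
force: [-1.1, -0.5, -2.0]
grip_width: 0.0194
```

Request:
arm_command(targets=[[[0,0,0,0,0,0,1],[0,0,0,0,0,0,1]]])

```text
time_s: 12.05
tool_pos: [0.5257, 0.0904, 0.1254]
tool_rot: [-179.9, -0.0, 176.1]
force: [-0.3, 0.2, -0.8]
grip_width: 0.0193
```

```bash
python3 snap.py w6; python3 - <<'E'
import pickle;from h import *
from cell import *
r=pickle.load(open("w6.pkl","rb"));i=r["img"][150:270,170:350,::-1]
cv2.imwrite("pics/w6c.png",cv2.resize(i,None,fx=4.4,fy=4.4,interpolation=cv2.INTER_CUBIC))
r=read_camera("scene");pickle.dump(r,open("s6.pkl","wb"));i=r["img"][150:270,170:350,::-1]
cv2.imwrite("pics/s6c.png",cv2.resize(i,None,fx=4.4,fy=4.4,interpolation=cv2.INTER_CUBIC))
E
```

```text
12.05 [0.5257 0.0904 0.1254] [-179.9453   -0.0177  176.1006] [-0.2639  0.2141 -0.807 ] 0.019309376162860842
[0.4498 0.0962 0.2879] [164.0276   0.0492  86.164 ]
```

View pics/w6c.png

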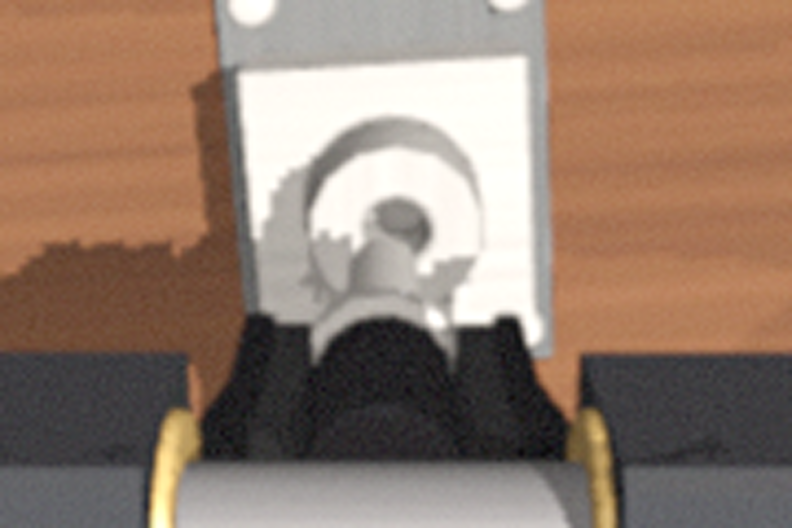

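View pics/s6c.png

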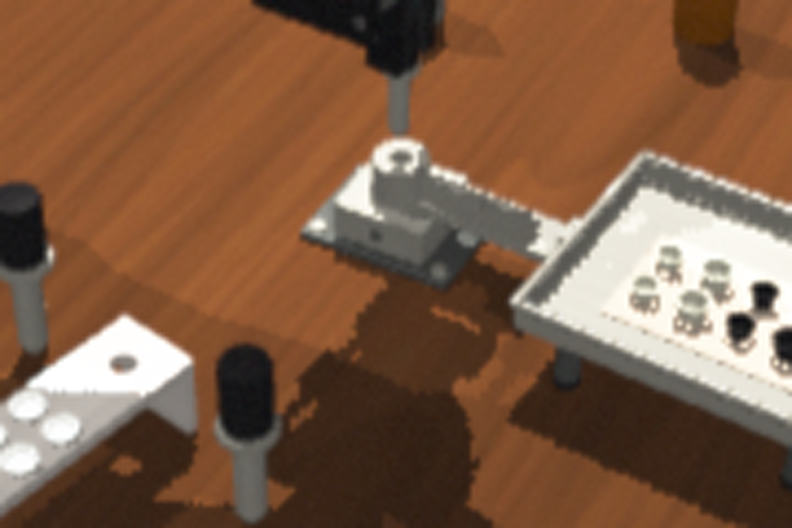

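Request:
arm_command(targets=[[[0,0,0,0,0,0,1],[0,0,0,0,0,0,1],[0,0,0,0,0,0,1]]])

```text
time_s: 12.45
tool_pos: [0.5259, 0.0924, 0.1256]
tool_rot: [180.0, 0.0, 176.2]
force: [-0.0, 1.0, -1.8]
grip_width: 0.0193
```

```bash
python3 snap.py w7; python3 - <<'E'
import pickle;from h import *
from cell import *
o=get_obs();T=o['tool_pos']
r=pickle.load(open("w7.pkl","rb"));i=r["img"][180:250,220:310,::-1].copy()
i=cv2.resize(i,None,fx=8,fy=8,interpolation=cv2.INTER_CUBIC)
a=np.linspace(0,6.283,60)
def circ(c,z,rad,col):
    q=[(proj(r,[c[0]+rad*np.cos(t),c[1]+rad*np.sin(t),z])-[220,180]+.5)*8 for t in a]
    cv2.polylines(i,[np.round(q).astype(np.int32)],True,col,1)
circ((.526,.0932),.0535,.00675,(0,255,0));circ((.526,.0932),.0535,.017,(0,255,0))
circ((.5235,.0968),.03,.00675,(255,0,0))
circ(T[:2],T[2]-.0525,.004,(0,0,255));circ(T[:2],T[2]-.0485,.006,(0,0,255));circ(T[:2],T[2]-.0085,.012,(0,0,255))
cv2.imwrite("pics/w7c.png",i)
E
```

```text
12.45 [0.5259 0.0924 0.1256] [179.9919   0.0104 176.2354] [-0.0329  0.9616 -1.8459] 0.019251908542764595
[0.4499 0.0978 0.2881] [164.0003  -0.0126  86.301 ]
```

View pics/w7c.png

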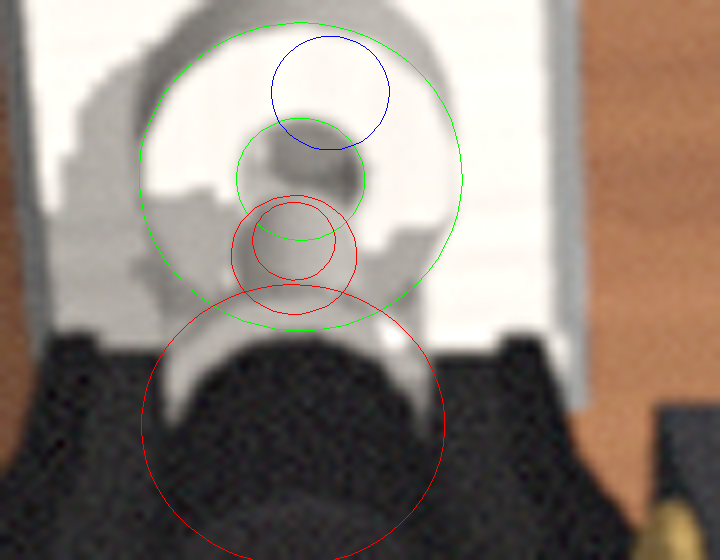

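Request:
arm_command(targets=[[[0,0.0007,0.005,0,0,0,1],[0,0.0007,0.01,0,0,0,1],[0,0.0007,0.014,0,0,0,1],[0,0.0007,0.017,0,0,0,1],[0,0.0007,0.02,0,0,0,1],[0,0.0007,0.022,0,0,0,1],[0,0.0007,0.024,0,0,0,1],[0,0.0007,0.024,0,0,0,1]]])

```text
time_s: 13.3
tool_pos: [0.5259, 0.0933, 0.1014]
tool_rot: [-180.0, 0.0, 176.3]
force: [0.2, -0.4, -1.2]
grip_width: 0.0189
```

Request:
arm_command(targets=[[[0,0,0.002,0,0,0,1],[0,0,0.004,0,0,0,1],[0,0,0.006,0,0,0,1],[0,0,0.008,0,0,0,1],[0,0,0.01,0,0,0,1],[0,0,0.012,0,0,0,1],[0,0,0.014,0,0,0,1],[0,0,0.014,0,0,0,1]]])

```text
time_s: 14.1
tool_pos: [0.5259, 0.0933, 0.0873]
tool_rot: [-180.0, -0.0, 176.3]
force: [1.4, -0.3, -2.4]
grip_width: 0.0193
```

Request:
arm_command(targets=[[[0.0007,0.0009,0,0,0,0,1],[0.0014,0.0018,0,0,0,0,1],[0.002,0.0026,0,0,0,0,1],[0.0027,0.0034,0,0,0,0,1],[0.0027,0.0034,0,0,0,0,1],[0.0027,0.0034,0,0,0,0,1]]])

```text
time_s: 14.7
tool_pos: [0.5236, 0.0972, 0.0878]
tool_rot: [180.0, 0.0, 176.3]
force: [2.3, -0.6, -1.7]
grip_width: 0.0193
```

Request:
arm_command(targets=[[[0,0,0.001,0,0,0,1],[0,0,0.002,0,0,0,1],[0,0,0.003,0,0,0,1],[0,0,0.0035,0,0,0,1],[0,0,0.0035,0,0,0,1]]])

```text
time_s: 15.2
tool_pos: [0.5234, 0.097, 0.084]
tool_rot: [180.0, 0.0, 176.3]
force: [1.2, -0.1, 0.7]
grip_width: 0.0191
```

Request:
arm_command(targets=[[[0,0,0.0005,0,0,0,1],[0,0,0.001,0,0,0,1],[0,0,0.0015,0,0,0,1],[0,0,0.002,0,0,0,1]]])

```text
time_s: 15.6
tool_pos: [0.5234, 0.097, 0.0821]
tool_rot: [180.0, 0.0, 176.3]
force: [1.0, 0.1, 0.4]
grip_width: 0.0195
```

Request:
arm_command(targets=[[[0,0,0.0005,0,0,0,1],[0,0,0.001,0,0,0,1],[0,0,0.0015,0,0,0,1],[0,0,0.0015,0,0,0,1]]])

```text
time_s: 16.0
tool_pos: [0.5234, 0.097, 0.0805]
tool_rot: [180.0, 0.0, 176.3]
force: [2.0, 0.1, 0.5]
grip_width: 0.0194
```

Request:
arm_command(targets=[[[0,0,0.0005,0,0,0,1],[0,0,0.001,0,0,0,1],[0,0,0.0015,0,0,0,1],[0,0,0.0015,0,0,0,1]]])

```text
time_s: 16.4
tool_pos: [0.5234, 0.097, 0.079]
tool_rot: [-180.0, 0.0, 176.3]
force: [2.3, -0.4, 0.8]
grip_width: 0.0193
```

Request:
arm_command(targets=[[[0,0,0.0007,0,0,0,1],[0,0,0.0014,0,0,0,1],[0,0,0.0021,0,0,0,1],[0,0,0.003,0,0,0,1],[0,0,0.003,0,0,0,1]]])

```text
time_s: 16.9
tool_pos: [0.5235, 0.097, 0.076]
tool_rot: [180.0, 0.0, 176.3]
force: [2.0, 0.2, -0.3]
grip_width: 0.0193
```

Request:
arm_command(targets=[[[0,0,0.0007,0,0,0,1],[0,0,0.0014,0,0,0,1],[0,0,0.0021,0,0,0,1],[0,0,0.003,0,0,0,1],[0,0,0.003,0,0,0,1]]])

```text
time_s: 17.4
tool_pos: [0.5234, 0.097, 0.073]
tool_rot: [180.0, 0.0, 176.3]
force: [2.8, -0.6, -0.0]
grip_width: 0.0194
```

Request:
arm_command(targets=[[[0,0,0.001,0,0,0,1],[0,0,0.002,0,0,0,1],[0,0,0.003,0,0,0,1],[0,0,0.004,0,0,0,1],[0,0,0.005,0,0,0,1],[0,0,0.006,0,0,0,1],[0,0,0.007,0,0,0,1],[0,0,0.008,0,0,0,1],[0,0,0.0085,0,0,0,1]]])

```text
time_s: 18.3
tool_pos: [0.5235, 0.097, 0.0645]
tool_rot: [180.0, 0.0, 176.3]
force: [2.9, -0.1, 1.0]
grip_width: 0.0195
```

Request:
arm_command(targets=[[[0,0,0.0005,0,0,0,1],[0,0,0.001,0,0,0,1],[0,0,0.0015,0,0,0,1],[0,0,0.0015,0,0,0,1]]])

```text
time_s: 18.7
tool_pos: [0.5235, 0.097, 0.0631]
tool_rot: [180.0, 0.0, 176.3]
force: [3.0, -1.0, 0.1]
grip_width: 0.0194
```

Request:
arm_command(targets=[[[0,0,0.0005,0,0,0,1],[0,0,0.001,0,0,0,1],[0,0,0.001,0,0,0,1]]])

```text
time_s: 19.0
tool_pos: [0.5235, 0.097, 0.0621]
tool_rot: [180.0, 0.0, 176.3]
force: [2.7, 0.1, 0.5]
grip_width: 0.0193
```

Request:
arm_command(targets=[[[0,0,0.0003,0,0,0,1],[0,0,0.0006,0,0,0,1],[0,0,0.0006,0,0,0,1]]])

```text
time_s: 19.3
tool_pos: [0.5235, 0.097, 0.0615]
tool_rot: [180.0, 0.0, 176.3]
force: [3.2, -0.1, 0.5]
grip_width: 0.0193
```

Request:
arm_command(targets=[[[0,0,0.0003,0,0,0,1],[0,0,0.0006,0,0,0,1],[0,0,0.0006,0,0,0,1]]])

```text
time_s: 19.6
tool_pos: [0.5236, 0.097, 0.0609]
tool_rot: [180.0, 0.0, 176.3]
force: [2.1, 0.8, 0.7]
grip_width: 0.0191
```

Nearly seated; look before releasing.

```bash
python3 - <<'E'
import pickle;from h import *
from cell import *
r=read_camera("scene");i=r["img"][160:240,210:330,::-1]
cv2.imwrite("pics/s8c.png",cv2.resize(i,None,fx=6.5,fy=6.5,interpolation=cv2.INTER_CUBIC))
E
```

```text
(no output)
```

View pics/s8c.png

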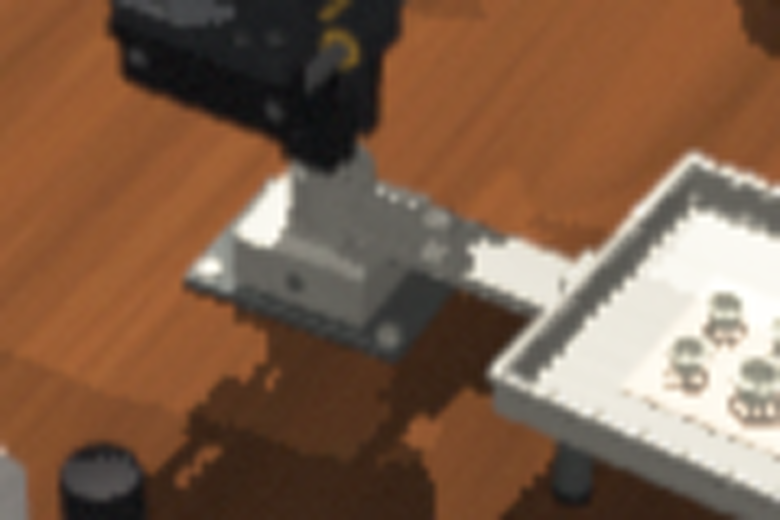

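Request:
arm_command(targets=[[[0,0,0.0003,0,0,0,1],[0,0,0.0006,0,0,0,1],[0,0,0.0006,0,0,0,1]]])

```text
time_s: 19.95
tool_pos: [0.5236, 0.097, 0.0606]
tool_rot: [180.0, 0.0, 176.3]
force: [1.9, -0.6, 4.6]
grip_width: 0.0192
```

Request:
arm_command(targets=[[[0,0,0,0,0,0,0.3],[0,0,0,0,0,0,0.0],[0,0,0,0,0,0,-0.3],[0,0,0,0,0,0,-0.3],[0,0,0,0,0,0,-0.3],[0,0,-0.02,0,0,0,-0.3],[0,0,-0.05,0,0,0,-0.3],[0,0,-0.08,0,0,0,-0.3],[0,0,-0.1,0,0,0,-0.3],[0,0,-0.1,0,0,0,-0.3]]])

```text
time_s: 20.95
tool_pos: [0.5254, 0.0975, 0.1634]
tool_rot: [179.9, 0.3, 176.3]
force: [1.1, 0.0, 0.3]
grip_width: 0.0561
```

Request:
arm_command(targets=[[[0.03,0,0,0,0,0,-1],[0.05,0,0,0,0,0,-1],[0.05,0,0,0,0,0,-1],[0.05,0,0,0,0,0,-1],[0.05,0,0,0,0,0,-1]]])

```text
time_s: 21.45
tool_pos: [0.4742, 0.1001, 0.16]
tool_rot: [-180.0, 0.0, 176.2]
force: [0.1, 0.2, -0.1]
grip_width: 0.0849
```

```bash
python3 snap.py w9 pin_knob knuckle; python3 - <<'E'
import pickle;from h import *
from cell import *
np.set_printoptions(precision=4,suppress=True)
r=pickle.load(open("w9.pkl","rb"));i=r["img"][160:280,190:330,::-1].copy()
i=cv2.resize(i,None,fx=5,fy=5,interpolation=cv2.INTER_CUBIC)
p=proj(r,[.5235,.0965,.0875]);print("knob top expected",p)
u,v=map(int,p)
for y in range(v-16,v+14,2): print(y,[int(round(1000*atd(r,(x,y))[2])) for x in range(u-18,u+19,2)])
cv2.imwrite("pics/w9c.png",i)
s=read_camera("scene");i=s["img"][160:240,210:330,::-1]
cv2.imwrite("pics/s9c.png",cv2.resize(i,None,fx=6.5,fy=6.5,interpolation=cv2.INTER_CUBIC))
for t in ["bottle_a_mid","bottle_b_mid","tub_mid"]: print(t,[(q["position"],q["conf"]) for q in search_frame(t,"scene")][:1])
E
```

```text
21.45 [0.4742 0.1001 0.16  ] [-179.9835    0.0189  176.2433] [ 0.1258  0.1574 -0.0601] 0.08489390849880152
[0.3982 0.1055 0.3224] [163.9924   0.012   86.3083]
pin_knob [26.1, 119.9] 0.74
pin_knob [258.7, 239.9] 0.72
knuckle [253.4, 284.5] 0.61
knob top expected [255.7336 254.6099]
238 [30, 30, 54, 53, 57, 57, 65, 70, 70, 72, 73, 72, 70, 70, 63, 59, 54, 53, 53]
240 [30, 31, 54, 54, 58, 62, 71, 74, 75, 77, 77, 77, 74, 75, 68, 58, 54, 54, 52]
242 [30, 30, 55, 53, 53, 67, 74, 79, 81, 82, 82, 81, 79, 78, 73, 58, 53, 54, 31]
244 [30, 31, 30, 53, 54, 73, 79, 82, 84, 85, 84, 85, 84, 82, 77, 57, 54, 54, 30]
246 [30, 31, 31, 53, 56, 78, 83, 86, 87, 87, 87, 86, 86, 86, 82, 54, 54, 30, 31]
248 [30, 31, 31, 40, 53, 82, 87, 87, 88, 87, 88, 88, 86, 87, 87, 79, 54, 29, 30]
250 [30, 30, 28, 40, 40, 86, 88, 88, 89, 89, 88, 89, 88, 87, 87, 86, 41, 31, 30]
252 [31, 31, 31, 40, 40, 88, 88, 88, 87, 88, 88, 88, 87, 87, 88, 86, 40, 31, 30]
254 [29, 30, 31, 39, 40, 87, 88, 89, 88, 88, 89, 88, 88, 88, 87, 88, 41, 30, 31]
256 [244, 244, 244, 244, 244, 243, 243, 245, 245, 244, 244, 245, 244, 244, 245, 244, 245, 243, 243]
258 [246, 245, 245, 245, 245, 245, 245, 244, 245, 245, 246, 244, 245, 245, 245, 245, 245, 245, 244]
260 [245, 245, 245, 245, 246, 246, 246, 247, 246, 247, 246, 246, 246, 245, 246, 245, 244, 246, 245]
262 [246, 247, 247, 246, 246, 246, 246, 245, 247, 246, 247, 246, 245, 246, 245, 246, 246, 247, 246]
264 [247, 246, 245, 247, 246, 247, 247, 246, 246, 246, 246, 248, 247, 246, 247, 248, 246, 247, 247]
266 [247, 247, 247, 246, 247, 246, 246, 247, 247, 247, 247, 246, 248, 248, 247, 246, 248, 247, 247]
bottle_a_mid [([330.4, 142.9], 0.9)]
bottle_b_mid [([264.5, 141.6], 0.65)]
tub_mid [([244.4, 334.0], 0.79)]
```

View pics/w9c.png

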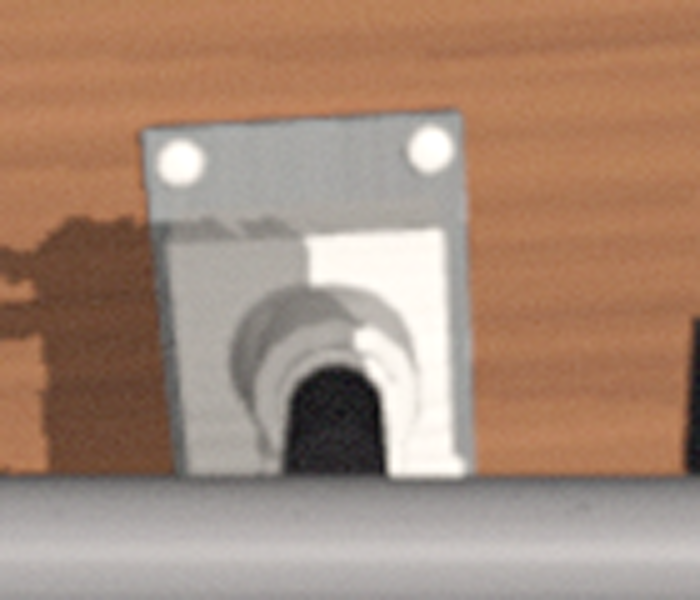

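View pics/s9c.png

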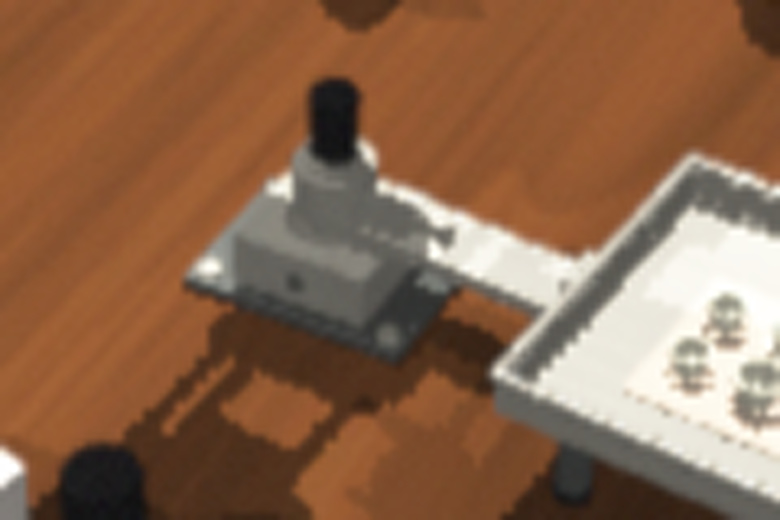

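```bash
python3 -c "
from cell import *
print(sign_off())"
```

```text
the job is handed in; nothing more can be done
None
```

The pivot pin is fully home through the knuckle and the bush hole. It is released, and I handed the job in at about 21.6 s; `sign_off()` gives no verdict.

**What I did:**
- I gripped the knuckle and slid it about 55 mm over the lug.
- I looked down through the knuckle with the wrist camera. Its depth image showed the bush hole toward −x and +y, about 5 mm from the bush centre against the stated 6 mm. So I located the hole mainly by sight rather than by feel.
- I took the small pin from the rack, lowered it into the knuckle and dragged the knuckle about 4 mm until it was over the hole.
- I lowered the pin in small steps. Vertical force readings after each move stayed within about 2.5 N, then rose to 4.6 N when the collar seated.

**Last checks:**
- **Height:** the knob top measured about 87.5 mm above the bench, so the knob centre is at about 72.5 mm, which is the fully home height.
- **Pose and release:** in the pictures the pin looks upright and the tray level, and the gripper was open and clear. I judged these by eye and did not measure the angles.
- **Bottles and tub:** the networks found them within about 2 pixels (bottles) and 4 pixels (tub) of where they started. I take that as detection scatter, as the arm went nowhere near them.

No check failed.

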